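Chase the lead-screw nut thread: forward, back off, forward to depth

TASK

Two nut blanks are clamped to the worktop, each with a thread tap standing in it. Take the tap with the longer wrench bar and turn it clockwise (seen from above) about 60 degrees, back it off by about half of that, then turn it clockwise again until its bar lies parallel to the long sides of its block, and let go. Do not turn the tap with the shorter bar.

Things in the scene. Friction and masses are not known exactly. Their poses are not given: they have to be found in the camera images.
- block_long: Aluminium nut blank 46 x 88 mm, fixed to the worktop on a 76 x 130 mm base plate; top 36 mm, round boss 44 mm above the worktop. It carries the upright steel tap with the longer bar (120 mm; on the other, like block 74 mm; they may swap places). Origin on the tap's axis at worktop height; y along the long sides, x along the short ones, z up.
- tap_long (a joint): Turn of the longer-barred tap, rad, growing clockwise seen from above: at 0 the bar lies along the block's x (across it), at 1.571 along its y (parallel to the long sides). Starts at 0.10 to 0.30, stays where it is left, friction about 0.1 N m, sinks 8 mm a turn (2 mm in a quarter turn); stops at -0.3 and 2.2. One grasp is enough.
- tap_long_end (a point): Tip of the longer bar, 60 mm from the axis: on the block's +x side at joint 0, on -y at 1.571. The bar's middle, centred on the axis, is a flat-sided body 46 mm long (along the bar), 16 mm wide, 18 mm high, centre 88 mm above the worktop at joint 0, to be gripped across the 16 mm from above; 35 mm free below it. Arms round, 8 mm thick (12 mm at the tips).
- tap_short_end (a point): Tip of the shorter bar, 37 mm from the axis of the other tap and 88 mm above the worktop; that tap stands in the other, like block and turns as easily, but is to be left as it is.

How it is judged:
By the outcome, as a careful person would: the job done as asked, in the order asked, and still so for the second after the job is handed in, with the robot touching nothing.
It also fails if it takes over 42 s, if anything falls off the work surface, if the arm or the gripper's body presses on something with over 40 N, if the wrist force passes 120 N, or if a joint passes its speed limit or range.

ROBOT

A 6-joint arm with a two-finger parallel gripper is mounted at the origin on a cart in front of the work surface, level with it; the furniture and walls round the work are solid. World frame = base frame: x ahead of the robot, y to its left, z up, the work surface at z = 0. Lengths are in m, angles in rad, forces in N, time in s.
With the tool pointing down it reaches from about 0.325 to 0.85 m from the base axis. Payload 15.5 kg.
Tool frame: the origin (TCP) lies midway between the tips of the shut fingers; the grasp point (between the pads) lies 19 mm behind it; z points along the fingers, y is the line along which they close (so a half turn about z gives the same grasp; the last joint's range is limited). The gripper opens to 91 mm and grips with 3 to 60 N. Pads are 32 mm wide; open, the fingers measure 118 mm over their backs; the gripper's body (76 mm by 178 mm) begins 60 mm behind the grasp point.
Start: joints at [1.012, 0.494, 1.345, -0, 1.302, -0.096], TCP at [0.28, 0.559, 0.214] pointing down, gripper open.
Joint ranges: [-2.91, 2.91], [-0.82, 2.16], [0.22, 2.67], [-1.22, 4.37], [0.12, 2.79], [-3.08, 3.08]. Speed limits (rad/s): [1.89, 1.89, 2.57, 3.01, 3.01, 3.01].

INTERFACE

Orientations are given as a 3x3 rotation matrix whose columns are the frame's x, y, z axes.
In Python, from rig import bot gives the robot as it stands.
- The arm moves only by the shell command python3 -m crank 'ROWS' [FORCE]. ROWS is JSON, a list of rows, each an object of numbers: "hand": the closure, from 0 (fully open) to 1 (shut); "x", "y", "z": the shift along the tool's x, y, z in mm; "ax", "ay", "az": the turn, a rotation vector about the tool's x, y, z in degrees. A call has 1 to 5 rows; each row shifts and turns the commanded pose from where the row before left it, along the tool's axes as they then stand; what a row does not reach is not made up. A row lasts 1/8 s, in which the tool goes at most 62.5 mm and 10.7 degrees, less where a joint would pass 70% of its speed; a pose out of reach is approached as far as the arm can. A call with a gripper value outside its range is refused whole. The fingers move at their own pace and stop on an object; FORCE is the grip in N (left out, the last holds). Time passes only in rows, so rows that do not move let the fingers close. It gives the time, the measured TCP pose, the force, the opening and the grip force at its end, in the units of the state.
- bot.read_state(): the state, without advancing time (a new reading comes with each control period).
- bot.read_camera(name): name is "scene" or "top" or "wrist"; returns a dict with "frame" (400x640x3 uint8, red, green, blue), "fx", "fy", "cx", "cy" (pixels), "camera_from_world" (4x4, takes a point from world to camera coordinates); the wrist camera has in their place "tool_from_camera" (4x4, takes a point from camera to tool coordinates, whose origin is the TCP and whose axes are the flange's). Camera axes: x right, y down, z forward; pixel columns grow to the right and rows downward; lengths in m; the calibration is good to about 2 mm. A picture is of the moment at which its call begins: read the wrist's pose just before it. There is no depth.
- bot.finish_job(): hands the job in; it is judged then, once.
Trained networks look in a picture, given as the dict that the camera call returned (one of the last four; its "shot" number tells which), for a name from the list of things; names that differ only in an ending like _2 or _b are one class to them, and where a whole thing is asked for, a point or a joint stands for the part that bears it (a point fixed in the world has none). Each returns a list of dicts, best first, with "confidence" (0 to 1); they miss things now and then, are a little off and sometimes report something else, mostly with a low value. They report only what shows in the picture. A call takes as long as a camera call.
- bot.recognise(picture, name): "box" ([centre column, centre row, width, height] in pixels, round what is visible of it).
- bot.trace(picture, name): "mask" (400x640 bool, what is visible of it) and "box" ([centre column, centre row, width, height] in pixels, round what is visible of it).
- bot.pinpoint(picture, name): "position" ([row, column] in pixels: a listed point, or the origin of a listed thing).
The state is a dict: "time": time; "joint_pos": joint angles; "joint_velocities": joint speeds; "joint_torque": joint torques, N m; "eef_pos": TCP position; "eef_rot": TCP orientation; "wrist_force": force on the tool from outside, world axes, zero at the start; "ft_torque": the same for the moment, N m; "grip_width": finger opening in m; "finger_force": force on a finger pad.
Only numpy, scipy, OpenCV 4.12 (cv2) and the standard library are available. Lean on these libraries where they do the work, as an engineer would, in place of code of your own. Each camera call takes 0.05 s, during which the arm holds its last target. There are 200 camera calls.

## Working session

There is one attempt and no reset: what is moved stays moved. The work goes in short steps, Python scripts to look and compute and a shell command to move; the robot and the scene stay as the last step left them, time stands still between calls to the robot, and variables do not carry over. Pictures are saved under pics/ and viewed, at most 10 in all, crops included, and the job is handed in when it is done.

```bash
mkdir -p pics; cat > h.py <<'E'
import numpy as np, cv2
from rig import bot
def ray(p,uv,st=None):
    d=np.array([(uv[0]-p['cx'])/p['fx'],(uv[1]-p['cy'])/p['fy'],1.])
    if 'camera_from_world' in p: T=np.linalg.inv(np.array(p['camera_from_world']))
    else:
        W=np.eye(4);W[:3,:3]=st['eef_rot'];W[:3,3]=st['eef_pos'];T=W@np.array(p['tool_from_camera'])
    return T[:3,3],T[:3,:3]@d
def atz(p,uv,z,st=None):
    o,d=ray(p,uv,st);return o+d*(z-o[2])/d[2]
def pin(p,n,z,st=None):
    for r in bot.pinpoint(p,n)[:2]:
        row,col=r['position'];print(n,'conf',round(r['confidence'],2),'px',round(col),round(row),atz(p,(col,row),z,st).round(4))
E
python3 - <<'E'
from h import *
print(bot.read_state()['eef_rot'])
for c in('top','scene'):
    p=bot.read_camera(c);cv2.imwrite(f'pics/{c}0.png',p['frame'][:,:,::-1]);print(c)
    pin(p,'block_long',0.0);pin(p,'tap_long_end',.088);pin(p,'tap_short_end',.088)
    for r in bot.recognise(p,'block_long')[:3]:print(r)
E
```

```text
[[-8.94385204e-01  4.47297137e-01 -6.14178252e-04]
 [ 4.47297547e-01  8.94384654e-01 -9.97856793e-04]
 [ 1.02973117e-04 -1.16718878e-03 -9.99999314e-01]]
top
block_long conf 0.78 px 240 210 [0.5153 0.1978 0.    ]
tap_long_end conf 0.76 px 242 186 [0.5755 0.1792 0.088 ]
{'box': [238.6, 207.7, 46.1, 38.6], 'confidence': 0.64}
scene
block_long conf 0.85 px 269 152 [0.5131 0.2093 0.    ]
tap_long_end conf 0.6 px 289 129 [0.5638 0.1809 0.088 ]
tap_short_end conf 0.55 px 401 296 [ 0.5383 -0.3541  0.088 ]
{'box': [267.4, 147.2, 46.6, 49.2], 'confidence': 0.72}
```

View pics/top0.png

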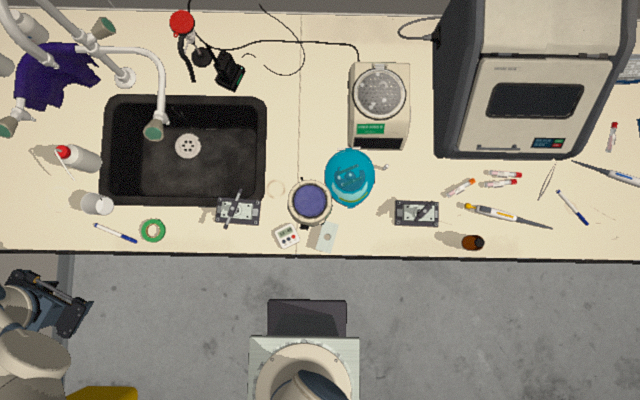

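View pics/scene0.png

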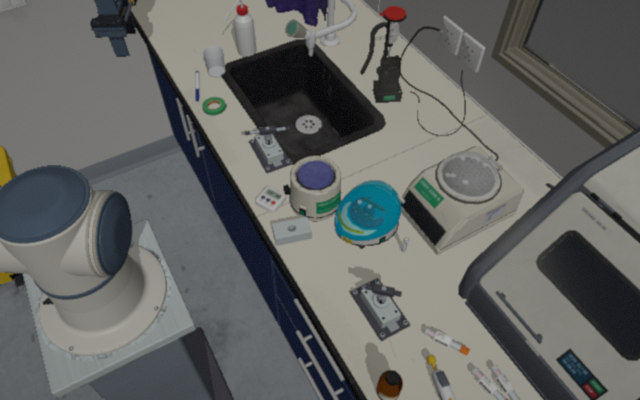

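The longer-barred tap is the left one: block at about (240,210) in top and (269,152) in scene. Its bar runs from about (228,222) to (242,187), so it points about -22° from world x. The short tap is at (417,212) in top. I'll go above the long tap and look from close by.

```bash
python3 -m crank '[{"x":-46,"y":-27},{"x":-46,"y":-27},{"x":-46,"y":-27},{"x":-46,"y":-27}]'; python3 -m crank '[{"x":-46,"y":-27},{"x":-46,"y":-27},{"x":-46,"y":-27},{"x":-46,"y":-27},{}]'
python3 - <<'E'
from h import *
s=bot.read_state();print(s['eef_pos'],s['eef_rot'][:,1] if hasattr(s['eef_rot'],'shape') else s['eef_rot'],s['wrist_force'])
p=bot.read_camera('wrist');cv2.imwrite('pics/w1.png',p['frame'][:,:,::-1])
pin(p,'block_long',0.0,s);pin(p,'tap_long_end',.088,s)
E
```

```text
[0.2795953  0.55897676 0.2139171 ] [4.47320415e-01 8.94373773e-01 7.04902816e-06] [-0.52082979 -0.30782464  0.17913741]schema error: expected keys hand, x, y, z, ax, ay, az
schema error: expected keys hand, x, y, z, ax, ay, az
```

View pics/w1.png

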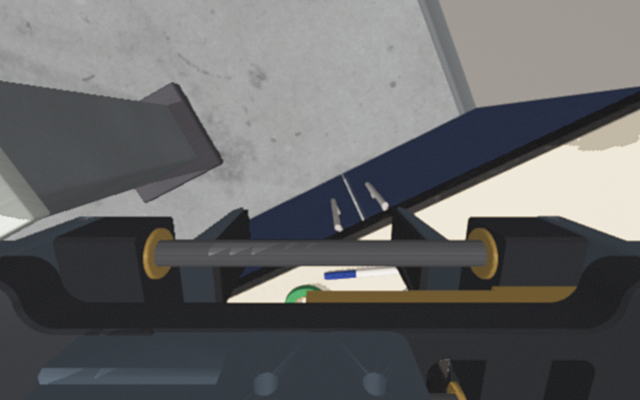

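```bash

python3 -m crank '[{"hand":0,"x":-46,"y":-27,"z":0,"ax":0,"ay":0,"az":0},{"hand":0,"x":-46,"y":-27,"z":0,"ax":0,"ay":0,"az":0},{"hand":0,"x":-46,"y":-27,"z":0,"ax":0,"ay":0,"az":0},{"hand":0,"x":-46,"y":-27,"z":0,"ax":0,"ay":0,"az":0}]'; python3 -m crank '[{"hand":0,"x":-46,"y":-27,"z":0,"ax":0,"ay":0,"az":0},{"hand":0,"x":-46,"y":-27,"z":0,"ax":0,"ay":0,"az":0},{"hand":0,"x":-46,"y":-27,"z":0,"ax":0,"ay":0,"az":0},{"hand":0,"x":0,"y":0,"z":0,"ax":0,"ay":0,"az":0}]'
python3 - <<'E'
from h import *
s=bot.read_state();print(s['joint_pos'])
p=bot.read_camera('wrist');cv2.imwrite('pics/w2.png',p['frame'][:,:,::-1]);print(np.array(p['tool_from_camera']).round(3))
pin(p,'block_long',0.0,s);pin(p,'tap_long_end',.088,s)
E
```

```text
time: 1.15
eef_pos: [0.3966, 0.3787, 0.2141]
eef_rot: [[-0.894, 0.447, 0.0], [0.447, 0.894, 0.0], [-0.0, 0.0, -1.0]]
wrist_force: [1.1, 0.0, -0.3]
grip_width: 0.0911
finger_force: 0.0
time: 1.65
eef_pos: [0.4848, 0.2432, 0.214]
eef_rot: [[-0.893, 0.451, 0.001], [0.451, 0.893, -0.0], [-0.001, -0.0, -1.0]]
wrist_force: [-0.2, 0.5, 0.1]
grip_width: 0.0913
finger_force: 0.0
[ 3.55167757e-01  3.77473224e-01  1.55011666e+00 -6.01656388e-04
  1.21350180e+00 -7.47686601e-01]
[[ 0.001 -0.972 -0.236  0.066]
 [ 1.     0.001  0.    -0.   ]
 [ 0.    -0.236  0.972 -0.17 ]
 [ 0.     0.     0.     1.   ]]
block_long conf 0.79 px 300 204 [0.5077 0.2    0.    ]
block_long conf 0.34 px 309 274 [0.6103 0.161  0.    ]
tap_long_end conf 0.84 px 307 276 [0.5701 0.1829 0.088 ]
```

View pics/w2.png

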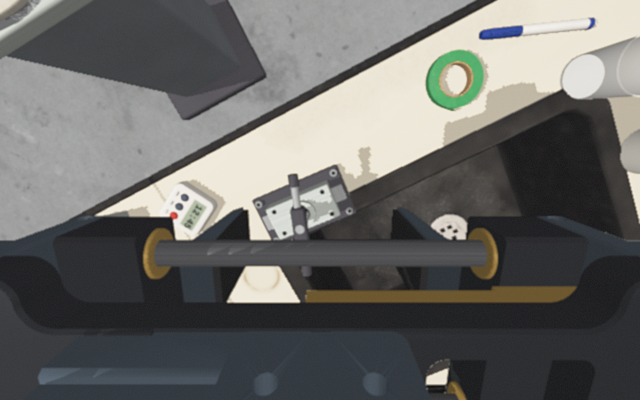

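The wrist view shows the plate from about (254,205) to (338,166) to (354,212). The bar runs from the near tip at (294,178) to the far tip at (307,276). I'll zoom in for the block's yaw.

```bash
python3 - <<'E'
import cv2
f=cv2.imread('pics/w2.png')[155:285,245:365];cv2.imwrite('pics/w2z.png',cv2.resize(f,None,fx=4.5,fy=4.5,interpolation=cv2.INTER_CUBIC))
E
```

```text
(no output)
```

View pics/w2z.png

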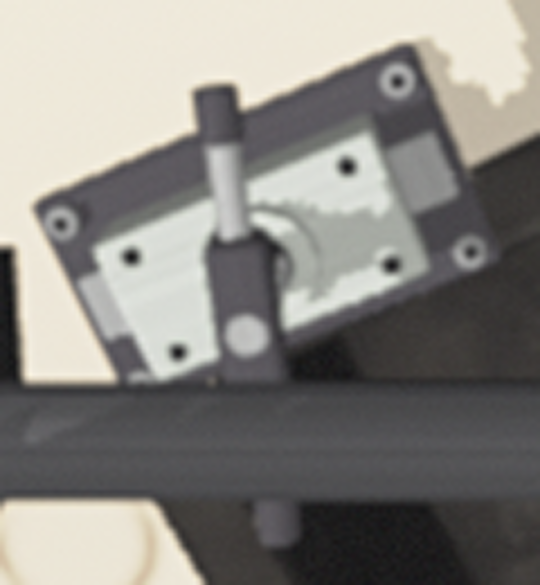

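The crop shows four block-top holes at zoom (131,257), (347,165), (392,264) and (178,352). The bar tips are at (216,88) and (279,545), and the axis disc is at (246,335).

```bash
python3 - <<'E'
from h import *
s=bot.read_state();p=bot.read_camera('wrist')
P=lambda u,v,z:atz(p,(245+u/4.5,155+v/4.5),z,s)
h=[P(*a,.036) for a in((131,257),(347,165),(392,264),(178,352))]
print('axis from holes',np.mean(h,0).round(4))
for a,b in((0,1),(3,2),(1,2),(0,3)):
    d=h[b]-h[a];print('len %.4f ang %.1f'%(np.linalg.norm(d),np.degrees(np.arctan2(d[1],d[0]))))
n,f=P(216,88,.088),P(279,545,.088);d=f-n
print(n.round(4),f.round(4),'mid',((n+f)/2).round(4),np.linalg.norm(d).round(4),'bar ang',np.degrees(np.arctan2(d[1],d[0])).round(1))
print('disc',P(246,335,.097).round(4))
R=np.array(s['eef_rot']);print('tool y ang',np.degrees(np.arctan2(R[1,1],R[0,1])),s['eef_pos'])
E
```

```text
axis from holes [0.5098 0.2077 0.036 ]
len 0.0680 ang 87.1
len 0.0682 ang 86.8
len 0.0321 ang -2.5
len 0.0318 ang -3.0
[0.4541 0.2278 0.088 ] [0.5677 0.1864 0.088 ] mid [0.5109 0.2071 0.088 ] 0.1209 bar ang -20.0
disc [0.5098 0.2076 0.097 ]
tool y ang 63.41908897458951 [0.48275933 0.24623365 0.21392845]
```

The axis is at (0.510, 0.2075), block yaw is -3° and the bar is at -20°. That puts the joint at about 17°, with 73° to go. The hole spacing agrees and the 121 mm bar length matches the given 120 mm.

```bash

python3 -m crank '[{"hand":0,"x":-41.6,"y":-22.4,"z":0,"ax":0,"ay":0,"az":-6.6},{"hand":0.4,"x":0,"y":0,"z":45,"ax":0,"ay":0,"az":0},{"hand":0.4,"x":0,"y":0,"z":50,"ax":0,"ay":0,"az":0},{"hand":0.4,"x":0,"y":0,"z":50,"ax":0,"ay":0,"az":0},{"hand":0.4,"x":0,"y":0,"z":0,"ax":0,"ay":0,"az":0}]' 30
python3 -m crank '[{"hand":0.4,"x":0,"y":0,"z":0,"ax":0,"ay":0,"az":0}]'
python3 - <<'E'
from h import *
s=bot.read_state();R=np.array(s['eef_rot']);print(s['eef_pos'],'tool y ang',np.degrees(np.arctan2(R[1,1],R[0,1])))
p=bot.read_camera('wrist');cv2.imwrite('pics/w3.png',p['frame'][:,:,::-1])
E
```

```text
time: 2.48
eef_pos: [0.5076, 0.2076, 0.0665]
eef_rot: [[-0.94, 0.34, -0.006], [0.34, 0.94, -0.002], [0.005, -0.004, -1.0]]
wrist_force: [0.3, 0.4, 1.5]
grip_width: 0.0557
finger_force: 0.0
time: 2.6
eef_pos: [0.5108, 0.2081, 0.0705]
eef_rot: [[-0.94, 0.341, 0.001], [0.341, 0.94, 0.0], [-0.001, 0.001, -1.0]]
wrist_force: [-0.3, -0.1, 0.4]
grip_width: 0.0551
finger_force: 0.0
[0.51076888 0.20813692 0.07048271] tool y ang 70.08621814617958
```

View pics/w3.png

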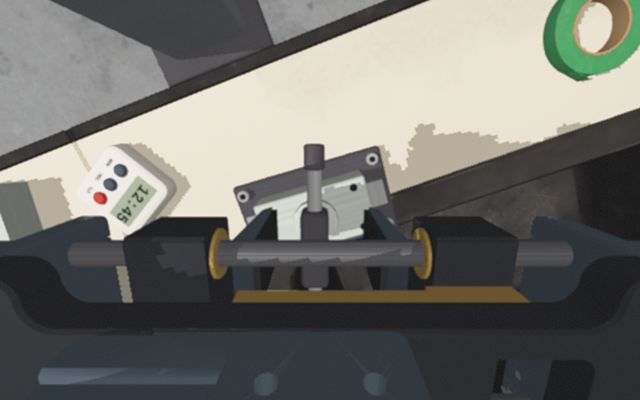

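The bar shows as vertical, near tip at (314,150) and body at about column 315. The finger midline is at column 320. I'll measure the lateral offset.

```bash
python3 - <<'E'
from h import *
f=cv2.imread('pics/w3.png').astype(int).sum(2)
for r in(150,158,180,195,205,225,232,270,278,284):print(r,[int(x) for x in f[r,295:336:1]])
s=bot.read_state();p=bot.read_camera('wrist');print(p['cx'],p['fx'])
R=np.array(s['eef_rot']);o=np.array(s['eef_pos'])
for u,v,z in((314,150,.088),(314.5,190,.088),(315,225,.097),(315,280,.097)):print((R.T@(atz(p,(u,v),z,s)-o)).round(4))
E
```

```text
150 [681, 681, 680, 679, 680, 682, 688, 686, 578, 324, 219, 253, 266, 272, 281, 285, 286, 281, 281, 272, 261, 253, 244, 245, 231, 217, 202, 176, 238, 452, 636, 686, 683, 680, 679, 678, 677, 677, 677, 680, 677]
158 [679, 679, 679, 680, 679, 680, 686, 684, 577, 327, 227, 257, 269, 283, 287, 291, 285, 281, 278, 263, 255, 252, 244, 234, 222, 213, 196, 171, 239, 459, 633, 685, 674, 638, 572, 524, 467, 387, 333, 290, 258]
180 [263, 268, 266, 265, 270, 273, 273, 270, 275, 271, 269, 266, 294, 331, 358, 378, 394, 397, 408, 426, 432, 436, 416, 407, 392, 371, 329, 307, 313, 318, 329, 328, 333, 340, 331, 331, 329, 335, 336, 335, 334]
195 [547, 564, 592, 603, 618, 628, 636, 639, 646, 650, 651, 575, 425, 328, 349, 372, 388, 399, 411, 420, 430, 428, 421, 409, 391, 374, 399, 462, 489, 493, 494, 496, 494, 493, 494, 491, 491, 492, 489, 487, 481]
205 [645, 646, 646, 631, 574, 497, 497, 558, 617, 643, 641, 578, 440, 334, 346, 374, 384, 396, 408, 418, 429, 430, 419, 404, 395, 377, 371, 431, 484, 504, 504, 500, 495, 477, 448, 403, 390, 441, 474, 485, 481]
225 [648, 645, 648, 648, 566, 370, 197, 166, 198, 
[... 403 characters left out ...]
33, 177, 190, 200, 207, 211, 211, 206, 201, 204, 211, 215, 209, 207, 209, 202, 212, 209, 206, 205, 201, 205, 203, 204, 201, 201, 187, 139, 90, 72, 82, 77, 89, 91, 81]
278 [83, 71, 85, 87, 79, 91, 128, 163, 185, 197, 209, 205, 207, 209, 202, 205, 208, 208, 212, 210, 211, 204, 209, 209, 199, 207, 204, 203, 202, 201, 206, 195, 185, 143, 94, 76, 73, 73, 82, 76, 91]
284 [91, 88, 89, 85, 79, 82, 101, 138, 183, 198, 202, 218, 210, 209, 204, 200, 206, 208, 210, 209, 207, 199, 206, 201, 202, 199, 203, 208, 204, 204, 204, 196, 158, 117, 81, 70, 80, 85, 77, 72, 81]
320.0544554980653 279.7572980577592
[ 0.0543 -0.0037 -0.0172]
[ 0.0321 -0.0035 -0.0171]
[ 0.0146 -0.0031 -0.0261]
[-0.0186 -0.0032 -0.026 ]
```

The w2 position was projected while the arm was still settling, which explains a 3 mm shift. I'll correct by x -2.5 and y -3.3 mm, then grip.

```bash

python3 -m crank '[{"hand":0.4,"x":-2.5,"y":-3.3,"z":1.5,"ax":0,"ay":0,"az":0},{"hand":0.4,"x":0,"y":0,"z":0,"ax":0,"ay":0,"az":0},{"hand":1,"x":0,"y":0,"z":0,"ax":0,"ay":0,"az":0},{"hand":1,"x":0,"y":0,"z":0,"ax":0,"ay":0,"az":0},{"hand":1,"x":0,"y":0,"z":0,"ax":0,"ay":0,"az":0}]' 40
python3 -m crank '[{"hand":1,"x":0,"y":0,"z":0,"ax":0,"ay":0,"az":0},{"hand":1,"x":0,"y":0,"z":0,"ax":0,"ay":0,"az":0},{"hand":1,"x":0,"y":0,"z":0,"ax":0,"ay":0,"az":0}]'
```

```text
time: 3.32
eef_pos: [0.5114, 0.2033, 0.0674]
eef_rot: [[-0.94, 0.342, -0.0], [0.342, 0.94, -0.0], [0.0, -0.0, -1.0]]
wrist_force: [-0.2, -1.3, -0.3]
grip_width: 0.0278
finger_force: 0.0
time: 3.7
eef_pos: [0.5117, 0.2038, 0.0675]
eef_rot: [[-0.94, 0.342, 0.0], [0.342, 0.94, 0.001], [-0.0, 0.001, -1.0]]
wrist_force: [0.2, 6.0, -0.4]
grip_width: 0.0156
finger_force: 40.0
```

```bash

python3 -m crank '[{"hand":1,"x":0,"y":0,"z":0.2,"ax":0,"ay":0,"az":10},{"hand":1,"x":0,"y":0,"z":0.2,"ax":0,"ay":0,"az":10},{"hand":1,"x":0,"y":0,"z":0.2,"ax":0,"ay":0,"az":10}]' 
python3 -m crank '[{"hand":1,"x":0,"y":0,"z":0.2,"ax":0,"ay":0,"az":10},{"hand":1,"x":0,"y":0,"z":0.2,"ax":0,"ay":0,"az":10},{"hand":1,"x":0,"y":0,"z":0.2,"ax":0,"ay":0,"az":10},{"hand":1,"x":0,"y":0,"z":0,"ax":0,"ay":0,"az":0},{"hand":1,"x":0,"y":0,"z":0,"ax":0,"ay":0,"az":0}]' 
python3 - <<'E'
from h import *
s=bot.read_state();R=np.array(s['eef_rot']);print('tool y ang',np.degrees(np.arctan2(R[1,1],R[0,1])),s['ft_torque'],s['joint_pos'])
p=bot.read_camera('wrist');cv2.imwrite('pics/w4.png',p['frame'][:,:,::-1])
E
```

```text
time: 4.08
eef_pos: [0.5115, 0.2038, 0.0668]
eef_rot: [[-0.639, 0.769, 0.0], [0.769, 0.639, 0.001], [0.0, 0.001, -1.0]]
wrist_force: [0.9, 5.3, -0.4]
grip_width: 0.0157
finger_force: 40.0
time: 4.7
eef_pos: [0.5113, 0.2038, 0.0662]
eef_rot: [[-0.174, 0.985, -0.0], [0.985, 0.174, 0.001], [0.001, -0.0, -1.0]]
wrist_force: [-1.1, 6.0, -1.0]
grip_width: 0.0158
finger_force: 40.0
tool y ang 10.009366695962335 [ 1.03360232  0.34005664 -0.05978002] [2.70299860e-01 5.80725650e-01 1.68507538e+00 9.35323766e-04
 8.75769144e-01 9.50044920e-02]
```

View pics/w4.png

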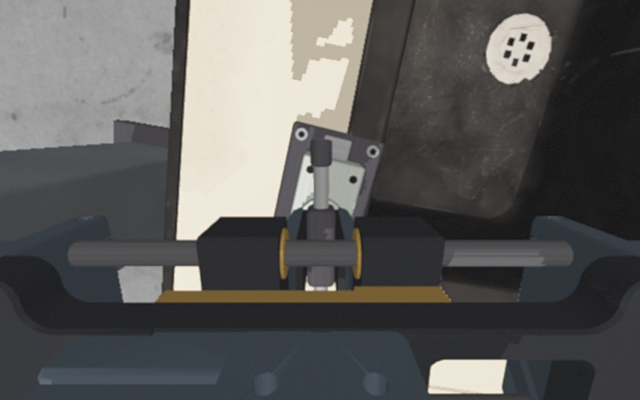

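The bar followed the gripper: it is vertical at column 320, with the block still about 13° off it. Next I'll back off 30°, then go clockwise 43°.

```bash

python3 -m crank '[{"hand":1,"x":0,"y":0,"z":-0.2,"ax":0,"ay":0,"az":-10},{"hand":1,"x":0,"y":0,"z":-0.2,"ax":0,"ay":0,"az":-10},{"hand":1,"x":0,"y":0,"z":-0.2,"ax":0,"ay":0,"az":-10},{"hand":1,"x":0,"y":0,"z":0,"ax":0,"ay":0,"az":0},{"hand":1,"x":0,"y":0,"z":0,"ax":0,"ay":0,"az":0}]' 
python3 -m crank '[{"hand":1,"x":0,"y":0,"z":0.2,"ax":0,"ay":0,"az":10},{"hand":1,"x":0,"y":0,"z":0.2,"ax":0,"ay":0,"az":10},{"hand":1,"x":0,"y":0,"z":0.2,"ax":0,"ay":0,"az":10},{"hand":1,"x":0,"y":0,"z":0.2,"ax":0,"ay":0,"az":10},{"hand":1,"x":0,"y":0,"z":0.1,"ax":0,"ay":0,"az":3}]' 
python3 -m crank '[{"hand":1,"x":0,"y":0,"z":0,"ax":0,"ay":0,"az":0},{"hand":1,"x":0,"y":0,"z":0,"ax":0,"ay":0,"az":0}]'
python3 - <<'E'
from h import *
s=bot.read_state();R=np.array(s['eef_rot']);print('tool y ang',np.degrees(np.arctan2(R[1,1],R[0,1])),s['ft_torque'])
p=bot.read_camera('wrist');cv2.imwrite('pics/w5.png',p['frame'][:,:,::-1])
f=p['frame'][110:230,260:390,::-1];cv2.imwrite('pics/w5z.png',cv2.resize(f,None,fx=4.5,fy=4.5,interpolation=cv2.INTER_CUBIC))
E
```

```text
time: 5.38
eef_pos: [0.5115, 0.2037, 0.0668]
eef_rot: [[-0.642, 0.767, 0.0], [0.767, 0.642, 0.001], [0.0, 0.0, -1.0]]
wrist_force: [-0.0, 5.0, -0.8]
grip_width: 0.0159
finger_force: 40.0
time: 6.0
eef_pos: [0.5113, 0.2038, 0.0659]
eef_rot: [[0.057, 0.998, -0.0], [0.998, -0.057, 0.001], [0.001, -0.0, -1.0]]
wrist_force: [-1.1, 6.8, -0.9]
grip_width: 0.0156
finger_force: 40.0
time: 6.25
eef_pos: [0.5113, 0.2038, 0.0659]
eef_rot: [[0.054, 0.999, -0.0], [0.999, -0.054, 0.001], [0.001, -0.0, -1.0]]
wrist_force: [-1.1, 7.0, -0.3]
grip_width: 0.0157
finger_force: 40.0
tool y ang -3.090745517163424 [ 1.23881644  0.4131435  -0.07737511]
```

View pics/w5z.png

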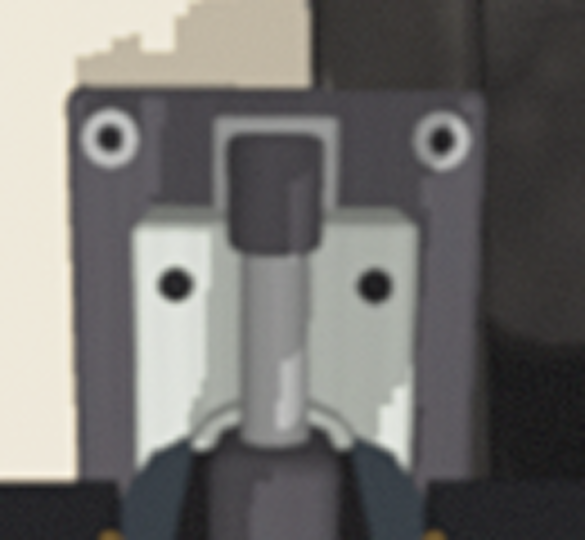

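The screws at zoom (110,138)/(442,140) and holes at (176,285)/(375,286) are level to about 0.3°. The bar is vertical and centred between them, so it is parallel. I'll release and lift.

```bash

python3 -m crank '[{"hand":0.4,"x":0,"y":0,"z":0,"ax":0,"ay":0,"az":0},{"hand":0.4,"x":0,"y":0,"z":0,"ax":0,"ay":0,"az":0},{"hand":0.4,"x":0,"y":0,"z":0,"ax":0,"ay":0,"az":0},{"hand":0.4,"x":0,"y":0,"z":0,"ax":0,"ay":0,"az":0}]' 
python3 -m crank '[{"hand":0.4,"x":0,"y":0,"z":-30,"ax":0,"ay":0,"az":0},{"hand":0.4,"x":0,"y":0,"z":-50,"ax":0,"ay":0,"az":0},{"hand":0.4,"x":0,"y":0,"z":-50,"ax":0,"ay":0,"az":0},{"hand":0.4,"x":-40,"y":0,"z":0,"ax":0,"ay":0,"az":0}]'
python3 -m crank '[{"hand":0.4,"x":0,"y":0,"z":0,"ax":0,"ay":0,"az":0},{"hand":0.4,"x":0,"y":0,"z":0,"ax":0,"ay":0,"az":0},{"hand":0.4,"x":0,"y":0,"z":0,"ax":0,"ay":0,"az":0}]'
python3 - <<'E'
from h import *
p=bot.read_camera('wrist')
f=p['frame'][100:300,200:440,::-1];cv2.imwrite('pics/w6z.png',cv2.resize(f,None,fx=3,fy=3,interpolation=cv2.INTER_CUBIC))
E
```

```text
time: 6.8
eef_pos: [0.5114, 0.2032, 0.0659]
eef_rot: [[0.052, 0.999, -0.0], [0.999, -0.052, -0.0], [-0.0, -0.0, -1.0]]
wrist_force: [0.6, -0.4, -0.3]
grip_width: 0.0527
finger_force: 0.0
time: 7.3
eef_pos: [0.5115, 0.1648, 0.1996]
eef_rot: [[0.049, 0.999, 0.007], [0.999, -0.049, 0.002], [0.002, 0.007, -1.0]]
wrist_force: [-0.0, -0.8, -0.1]
grip_width: 0.055
finger_force: 0.0
time: 7.68
eef_pos: [0.5093, 0.1639, 0.1956]
eef_rot: [[0.051, 0.999, -0.001], [0.999, -0.051, 0.0], [0.0, -0.001, -1.0]]
wrist_force: [0.5, 0.2, -0.1]
grip_width: 0.0548
finger_force: 0.0
```

View pics/w6z.png

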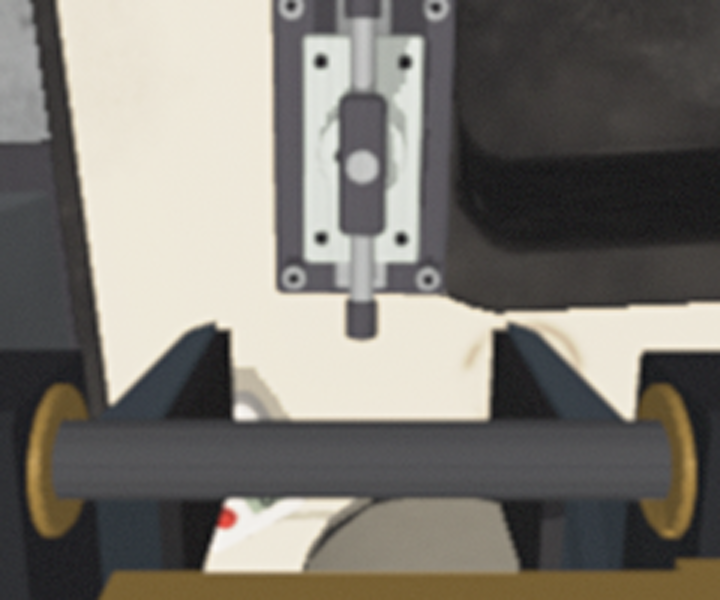

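The bar at column 362 is parallel to the block's long sides, centred between the holes at (321,62)/(405,62) and (321,238)/(401,238). The gripper is clear, so I'll hand in.

```bash
python3 -c "
from rig import bot;print(bot.finish_job())"
```

```text
the job is handed in; nothing more can be done
None
```

I turned the long-barred tap clockwise 60°, backed it off 30°, turned it clockwise 43° until its bar lay parallel to the block's long sides (within about 0.5° in the camera view), let go, and handed the job in at about 7.7 s; the short-barred tap was not touched.

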